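# Weigh the pail of potatoes on its hand scale

## Task

Weigh the pail of potatoes: take the black grip bar of the spring scale fixed on its bail, lift straight up until the pail hangs at least 30 mm clear of the table, and keep it hanging still for two seconds. Then, still holding the scale, lower the pail upright onto the middle of the green chopping board, let the spring go slack and let go. Leave the pail of tomatoes where it stands and never tip the potatoes out.

Things in the scene. Friction and masses are not known exactly. Their poses are not given: they have to be found in the camera images.
- potato_pail: Steel pail of tan potatoes, one rigid piece of 0.35 to 0.55 kg, 100 mm across the base, 110 at the rim, 75 high, upright on the table (z = 0), turned up to 0.8 rad. Origin: centre of its underside, z up. A yellow spring scale stands on its wire bail. The scale's black grip bar lies along the pail's y, 70 mm long, 18 thick (x) and 18 high, centred 200 mm above the origin when slack.
- potato_scale (a joint): Stretch of the potato pail's scale in m: 0 slack, 0.04 at its end stop; the grip bar stands that much higher over the pail. 200 N/m, so the pail leaves the table only once the bar has risen 17 to 28 mm; it settles within 1 s. Pinch the bar from above, fingers closing along the pail's x; 24 mm of free space below the bar, then the housing, 22 mm thick (x).
- board: Green plastic chopping board fixed flat on the table between the two pails, 220 by 220 mm, 12 mm thick, turned up to 0.25 rad. Origin: centre of its underside; z up.
- tomato_pail: The same pail, scale and origin but heaped with red tomatoes: leave it alone. The pails stand one on each side of the board (left and right of the robot, either way round), 0.19 to 0.43 m from its centre. An amber oil bottle (52 mm across, 150 high) and a tin with a blue label (70 across, 90 high) stand beyond the board, farther from the robot.

How it is judged (in metres and radians):
On the way, in this order (a step that is already met when the one before it is completed fails the run):
1. the potato pail hangs still on its stretched scale, its underside more than 20 mm above the table, for 1 s (height (world z) of potato_pail above 0.02 m and value of joint potato_scale above 0.01 m and linear speed of potato_pail below 0.05 m/s and angle between potato_pail's own z axis and vertical below 0.3 rad), for 1 s.
2. the pail stands on the middle of the board while its scale is still held (height (world z) of potato_pail below 0.018 m and horizontal distance between potato_pail and board below 0.055 m and contact force between the fingers and potato_pail above 0.5 N), for 0.1 s.
At the end, for the whole second after the job is handed in: The potato pail stands upright (within 0.1 rad) and at rest on the board, its axis within 55 mm of the board's centre, its scale slack (under 8 mm of stretch) and let go (height (world z) of potato_pail between 0.008 and 0.016 m and horizontal distance between potato_pail and board below 0.055 m and angle between potato_pail's own z axis and vertical below 0.1 rad and value of joint potato_scale below 0.008 m and linear speed of potato_pail below 0.02 m/s); the robot touches nothing.
It fails at once if the tomato pail is moved more than 25 mm (distance of tomato_pail from where it was at the start of the episode above 0.025 m).
It fails at once if the potato pail is tipped by more than 0.6 rad (angle between potato_pail's own z axis and vertical above 0.6 rad).
It also fails if it takes over 58 s, if anything falls off the work surface, if the arm or the gripper's body presses on something with over 40 N, if the wrist force passes 120 N, or if a joint passes its speed limit or range.

## Robot

A 7-joint arm with a two-finger parallel gripper is mounted at the origin on the work surface. World frame = base frame: x ahead of the robot, y to its left, z up, the work surface at z = 0. Lengths are in mm, angles in rad, forces in N, time in s.
With the tool pointing down it reaches from about 350 to 900 mm from the base axis. Payload 8.1 kg.
Tool frame: the origin (TCP) lies on the mounting face of the last link; the fingertips stand 178 mm ahead of it and the grasp point (between the pads) lies 159 mm ahead of it; x points along the fingers, z is the direction in which the jaws open and shut, and the axes are right-handed (so a half turn about x gives the same grasp; the last joint's range is limited). The gripper opens to 92 mm and grips with 3 to 60 N. Pads are 19 mm wide; open, the fingers measure 130 mm over their backs; the gripper's body (75 mm by 190 mm) begins 47 mm behind the grasp point.
Start: joints at [1.021, 0.434, 0.025, 1.573, -0.012, 1.134, -0.075], TCP at [270.029, -563.664, 404.742] pointing down, gripper open.
Joint ranges: [-2.62, 2.62], [-0.44, 2.09], [-1.27, 1.32], [0.08, 2.57], [-1.32, 4.46], [0.12, 2], [-2.74, 2.74]. Speed limits (rad/s): [2.22, 2.22, 3.01, 3.01, 3.14, 3.14, 3.14].

## Interface

Orientations are given as a rotation vector (axis times angle).
In Python, from rig import * gives the robot as it stands.
- The arm moves only by the tool play_rows, never from a script. Its argument "targets" is a list of rows, each an object with "grip": the closure, from 0 (fully open) to 1 (shut); "dp": the shift along the tool's x, y, z normalised to -1 to 1, where 1 is 0.08 m, a list of three; "turn": the turn about the tool's x normalised to -1 to 1, where 1 is pi rad. A call has 1 to 8 rows; each row is the pose to reach, as a shift and turn from the pose measured when the call began, along the tool's axes at that moment, turning the shorter way round; what a row does not reach only later rows make up. A row lasts 1/10 s, in which the tool goes at most 50 mm and 8.59 degrees, less where a joint would pass 70% of its speed; a pose out of reach is approached as far as the arm can. A call with a number of a shift or a turn outside -1 to 1 is refused whole. A call with a gripper value outside its range is refused whole. The fingers move at their own pace and stop on an object; "newtons" is the grip in N (left out, the last holds). Time passes only in rows, so rows that repeat a pose let the fingers close. It gives the time, the measured TCP pose, the force and the opening at its end, in the units of the state.
- state(): the state, without advancing time (a new reading comes with each control period).
- snapshot(name): name is "scene" or "side" or "wrist"; returns a dict with "image" (384x512x3 uint8, blue, green, red), "range_z" (384x512 float32, mm along the optical axis (not along the pixel's ray), 0 where there is no reading), "fx", "fy", "cx", "cy" (pixels), "k1" (the pictures are not rectified: a ray, as slopes to the right and down, at radius r is drawn at 1 + k1 r^2 times it, then the intrinsics apply), "pose" (4x4, takes a point from camera to world coordinates); the wrist camera has in their place "T_tool_cam" (4x4, takes a point from camera to tool coordinates, whose origin is the TCP and whose axes are the tool frame's). Camera axes: x right, y down, z forward; pixel columns grow to the right and rows downward; lengths in mm; the calibration is good to about 2 mm. A picture is of the moment at which its call begins: read the wrist's pose just before it.
- finish_job(): hands the job in, once; it reports no verdict.
The state is a dict: "time_s": time; "joints": joint angles; "joint_vel": joint speeds; "joint_torque": joint torques, N m; "ee_pos": TCP position; "ee_rot": TCP orientation; "ft_force": force on the tool from outside, world axes, zero at the start; "ft_torque": the same for the moment, N m; "width": opening from 0.0 (shut) to 1.0 (fully open).
Only numpy, scipy, OpenCV 4.12 (cv2) and the standard library are available. Lean on these libraries where they do the work, as an engineer would, in place of code of your own. Each camera call takes 0.05 s, during which the arm holds its last target. There are 200 camera calls.

## Working session

There is one attempt and no reset: what is moved stays moved. The work goes in short steps, Python scripts to look and compute and a tool call to move; the robot and the scene stay as the last step left them, time stands still between calls to the robot, and variables do not carry over. Pictures are saved under pics/ and viewed, about 8 in all and at most 12, crops included, and the job is handed in when it is done.

Besides the shell and the picture viewer there is one more tool, called by a JSON object that holds its "method" and its "body". play_rows: Moves the arm, as the interface text tells. Its arguments: {"type":"object","properties":{"targets":{"type":"array","items":{"type":"object","properties":{"grip":{"type":"number"},"dp":{"type":"array","items":{"type":"number"}},"turn":{"type":"number"}}}},"newtons":{"type":"number"}},"required":["targets"]}

```bash
mkdir -p pics; ls; cat > h.py <<'E'
from rig import *
import numpy as np, cv2
from scipy.spatial.transform import Rotation as R
def world(s, pose=None):
    "world point per pixel from range image"
    h,w=s["range_z"].shape
    u,v=np.meshgrid(np.arange(w),np.arange(h))
    xd=(u-s["cx"])/s["fx"]; yd=(v-s["cy"])/s["fy"]
    x,y=xd.copy(),yd.copy()
    for _ in range(8):
        f=1+s["k1"]*(x*x+y*y); x,y=xd/f,yd/f
    z=s["range_z"]; P=np.stack([x*z,y*z,z],-1)
    T=s["pose"] if pose is None else pose
    W=P@T[:3,:3].T+T[:3,3]; W[z<=0]=np.nan
    return W
def tool(st):
    T=np.eye(4);T[:3,:3]=R.from_rotvec(st["ee_rot"]).as_matrix();T[:3,3]=st["ee_pos"];return T
E
python3 - <<'E'
from h import *
st=state();print(st);print(tool(st).round(3))
a=snapshot("scene");b=snapshot("side")
for n,s in(("scene",a),("side",b)):
    cv2.imwrite(f"pics/{n}0.png",s["image"]);print(n,s["fx"],s["k1"],s["pose"].round(2).tolist())
    np.savez(f"{n}0.npz",img=s["image"],W=world(s))
E
```

```text
pics
{'time_s': 0.0, 'joints': array([ 1.02142751,  0.43522639,  0.02494659,  1.57410291, -0.01162717,
        1.13398941, -0.07508747]), 'joint_vel': array([ 0.00073478,  0.00163611, -0.00093373,  0.00165159, -0.00090391,
        0.00068875, -0.00089802]), 'joint_torque': array([-1.55553924e-03, -6.67844796e+01,  9.84540023e-01, -3.14458251e+01,
       -6.05903263e-02,  4.28338966e-02,  1.63851937e-04]), 'ee_pos': array([ 269.92003012, -563.45002873,  403.94006385]), 'ee_rot': array([ 0.8749582 ,  1.38945244, -0.87372884]), 'ft_force': array([-0.25261919, -0.04477942,  0.82455849]), 'ft_torque': array([-0.04714521, -0.02699044,  0.00481974]), 'width': 0.9959987125973871}
[[-1.0000e-03  9.0200e-01  4.3200e-01  2.6992e+02]
 [ 1.0000e-03  4.3200e-01 -9.0200e-01 -5.6345e+02]
 [-1.0000e+00 -0.0000e+00 -2.0000e-03  4.0394e+02]
 [ 0.0000e+00  0.0000e+00  0.0000e+00  1.0000e+00]]
scene 380.8522371710631 -0.09938717890149827 [[-0.79, 0.39, -0.47, 942.01], [0.61, 0.52, -0.6, 472.1], [0.01, -0.76, -0.64, 578.3], [0.0, 0.0, 0.0, 1.0]]
side 444.7914637018328 0.020991008431488118 [[-0.97, -0.13, 0.2, 344.37], [-0.24, 0.59, -0.77, 824.21], [-0.02, -0.8, -0.6, 673.82], [0.0, 0.0, 0.0, 1.0]]
```

```bash
python3 - <<'E'
import cv2,numpy as np
cv2.imwrite("pics/both0.png",np.hstack([cv2.resize(cv2.imread(f"pics/{n}0.png"),(400,300)) for n in("scene","side")]))
E
```

```text
(no output)
```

View pics/scene0.png

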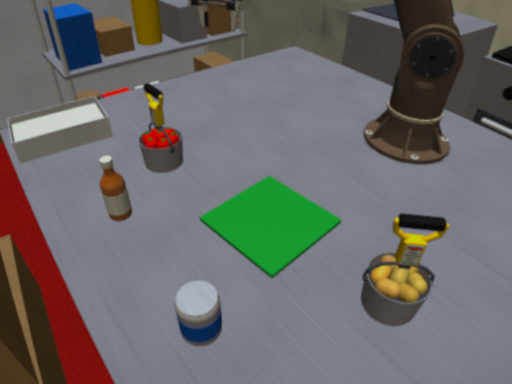

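View pics/side0.png

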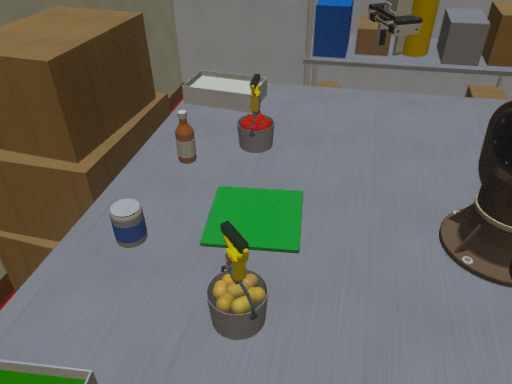

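The scene view shows the potato pail at (395,290) with its bar at (422,222), the board at (270,222) and the tomatoes at (162,148). In the side view the bar is at (234,237) and the board at (255,217). I'll measure these next.

```bash
python3 - <<'E'
from h import *
for n in("scene","side"):
    d=np.load(n+"0.npz");I=d["img"].astype(int);W=d["W"]
    b,g,r=I[...,0],I[...,1],I[...,2]
    m=(g>100)&(r<60)&(b<90)&(abs(W[...,2]-12)<8)&(abs(W[...,0])<1000)
    k,l,s,c=cv2.connectedComponentsWithStats(m.astype(np.uint8));j=1+s[1:,4].argmax()
    P=W[l==j];(cx,cy),wh,a=cv2.minAreaRect(P[:,:2].astype(np.float32))
    print(n,"board",cx,cy,wh,a,"z",np.median(P[:,2]))
    bl=(I.max(2)<60)&(W[...,2]>180)&(W[...,2]<230)
    k,l,s,c=cv2.connectedComponentsWithStats(bl.astype(np.uint8))
    for j in range(1,k):
        if s[j,4]<30: continue
        P=W[l==j];(cx,cy),wh,a=cv2.minAreaRect(P[:,:2].astype(np.float32))
        top=P[P[:,2]>np.percentile(P[:,2],60)]
        print(n,"bar",c[j],s[j,4],"rect",round(cx,1),round(cy,1),wh,a,"mean",P.mean(0).round(1),"z",np.percentile(P[:,2],[2,98]))
    # rim: steel pail ring via z 65..80
    tan=(r>150)&(g>90)&(b<110)&(r-b>60)&(W[...,2]>50)&(W[...,2]<110)
    red=(r>150)&(g<60)&(W[...,2]>50)&(W[...,2]<110)
    for q,mm in(("tan",tan),("red",red)): print(q,mm.sum(),np.median(W[mm],0).round(1))
    # grey rim around
    gr=(abs(r-b)<30)&(W[...,2]>66)&(W[...,2]<84)&(I.max(2)<160)
    for q,mm in(("tan",tan),("red",red)):
        c0=np.median(W[mm],0); z=gr&(np.hypot(W[...,0]-c0[0],W[...,1]-c0[1])<85)
        print(q,"rim",z.sum(),cv2.minEnclosingCircle(W[z][:,:2].astype(np.float32)))
E
```

```text
scene board 542.0396728515625 27.058448791503906 (217.59423828125, 218.45022583007812) 6.675105571746826 z 12.524209119451996
scene bar [423.63412229  82.74161736] 1014 rect 57.1 12.8 (159.27288818359375, 75.33982849121094) 89.45143127441406 mean [ 58.1  33.9 205. ] z [181.14421966 229.00773321]
scene bar [151.76744186  90.33333333] 129 rect 622.0 -314.8 (15.180793762207031, 67.32257843017578) 4.798389911651611 mean [ 624.  -310.7  206.1] z [197.42560387 209.99597709]
scene bar [421.87333333 222.17833333] 600 rect 505.1 315.9 (18.191871643066406, 67.8525161743164) 44.665931701660156 mean [508.6 318.1 205.2] z [195.09427645 210.31470893]
tan 1111 [518.7 322.5  81.1]
red 367 [ 629.9 -306.2   81.8]
tan rim 534 ((506.764892578125, 316.621826171875), 59.0765380859375)
red rim 203 ((619.4525756835938, -315.4039306640625), 56.513755798339844)
side board 541.1311645507812 26.12696075439453 (217.65966796875, 220.28579711914062) 6.42029333114624 z 11.587924604776333
side bar [255.44927536  79.36231884] 69 rect 618.0 -316.4 (15.12682056427002, 68.90956115722656) 3.5453927516937256 mean [ 616.1 -313.4  205.7] z [197.13649831 209.07960263]
side bar [495.86605081 167.31755196] 866 rect 70.2 20.4 (10.054866790771484, 94.03089904785156) 29.769023895263672 mean [ 70.1  19.7 203.8] z [180.75403054 228.94629408]
side bar [233.92266667 236.472     ] 375 rect 504.3 317.3 (16.81491470336914, 66.79486083984375) 44.88066101074219 mean [502.6 321.2 206.6] z [198.50588834 210.04788993]
tan 841 [505.3 322.5  81.4]
red 231 [ 612.4 -309.5   80.9]
tan rim 496 ((503.6453857421875, 317.43341064453125), 57.28960037231445)
red rim 159 ((619.0357666015625, -315.36004638671875), 58.361671447753906)
```

{"method": "play_rows", "body": {"targets": [{"dp": [-0.5,0,0],"turn": 0,"grip": 0},{"dp": [-0.5,0.5,-0.5],"turn": 0,"grip": 0},{"dp": [-0.5,0.92,-1],"turn": 0,"grip": 0},{"dp": [-0.5,0.92,-1],"turn": 0,"grip": 0}]}}

```text
time_s: 0.5
ee_pos: [304.1, -454.5, 444.1]
ee_rot: [0.873, 1.392, -0.867]
ft_force: [1.0, -0.0, 0.0]
width: 0.998
```

{"method": "play_rows", "body": {"targets": [{"dp": [0,0.46,-0.5],"turn": 0,"grip": 0},{"dp": [0,0.92,-1],"turn": 0,"grip": 0},{"dp": [0,0.92,-1],"turn": 0,"grip": 0},{"dp": [0,0.92,-1],"turn": 0,"grip": 0}]}}

```text
time_s: 0.9
ee_pos: [336.2, -348.2, 444.7]
ee_rot: [0.87, 1.394, -0.863]
ft_force: [-0.2, -1.1, -0.1]
width: 0.998
```

{"method": "play_rows", "body": {"targets": [{"dp": [0,0.46,-0.5],"turn": 0,"grip": 0},{"dp": [0,0.92,-1],"turn": 0,"grip": 0},{"dp": [0,0.92,-1],"turn": 0,"grip": 0},{"dp": [0,0.92,-1],"turn": 0,"grip": 0}]}}

```text
time_s: 1.3
ee_pos: [367.3, -243.7, 445.2]
ee_rot: [0.868, 1.394, -0.861]
ft_force: [0.8, -0.9, 0.6]
width: 1.0
```

{"method": "play_rows", "body": {"targets": [{"dp": [0,0.46,-0.5],"turn": 0,"grip": 0},{"dp": [0,0.92,-1],"turn": 0,"grip": 0},{"dp": [0,0.92,-1],"turn": 0,"grip": 0},{"dp": [0,0.92,-1],"turn": 0,"grip": 0}]}}

```text
time_s: 1.7
ee_pos: [398.2, -140.2, 445.7]
ee_rot: [0.867, 1.394, -0.861]
ft_force: [0.5, -1.3, 0.1]
width: 1.002
```

{"method": "play_rows", "body": {"targets": [{"dp": [0,0.46,-0.5],"turn": 0,"grip": 0},{"dp": [0,0.92,-1],"turn": 0,"grip": 0},{"dp": [0,0.92,-1],"turn": 0,"grip": 0},{"dp": [0,0.92,-1],"turn": 0,"grip": 0}]}}

```text
time_s: 2.1
ee_pos: [429.3, -37.2, 445.9]
ee_rot: [0.867, 1.394, -0.861]
ft_force: [0.0, -0.7, -0.6]
width: 1.0
```

{"method": "play_rows", "body": {"targets": [{"dp": [0,0.46,-0.5],"turn": 0,"grip": 0},{"dp": [0,0.92,-1],"turn": 0,"grip": 0},{"dp": [0,0.92,-1],"turn": 0,"grip": 0},{"dp": [0,0.92,-1],"turn": 0,"grip": 0}]}}

```text
time_s: 2.5
ee_pos: [460.5, 65.7, 445.9]
ee_rot: [0.867, 1.395, -0.862]
ft_force: [-1.3, -0.8, 0.2]
width: 1.001
```

{"method": "play_rows", "body": {"targets": [{"dp": [0,0.46,-0.5],"turn": -0.05,"grip": 0},{"dp": [0,0.9,-1],"turn": -0.1,"grip": 0},{"dp": [0,0.9,-1],"turn": -0.14,"grip": 0},{"dp": [0,0.9,-1],"turn": -0.18,"grip": 0},{"dp": [0,0.9,-1],"turn": -0.22,"grip": 0},{"dp": [0,0.9,-1],"turn": -0.26,"grip": 0},{"dp": [0,0.9,-1],"turn": -0.3,"grip": 0},{"dp": [0,0.9,-1],"turn": -0.3,"grip": 0}]}}

```text
time_s: 3.3
ee_pos: [490.6, 165.5, 445.7]
ee_rot: [0.135, 1.568, -0.134]
ft_force: [0.7, 0.1, 0.6]
width: 1.002
```

{"method": "play_rows", "body": {"targets": [{"dp": [0,0,0],"turn": -0.05,"grip": 0},{"dp": [0,0,0],"turn": -0.1,"grip": 0},{"dp": [0,0,0],"turn": -0.14,"grip": 0},{"dp": [0,0,0],"turn": -0.18,"grip": 0},{"dp": [0,0,0],"turn": -0.22,"grip": 0},{"dp": [0,0,0],"turn": -0.26,"grip": 0},{"dp": [0,0,0],"turn": -0.3,"grip": 0},{"dp": [0,0,0],"turn": -0.3,"grip": 0}]}}

```text
time_s: 4.1
ee_pos: [491.2, 163.0, 445.2]
ee_rot: [-0.599, 1.488, 0.6]
ft_force: [0.1, -0.5, -0.2]
width: 0.998
```

```bash
cat > look.py <<'E'
from h import *
import sys
st=state();T=tool(st);s=snapshot("wrist")
cv2.imwrite(f"pics/{sys.argv[1]}.png",s["image"])
W=world(s,T@s["T_tool_cam"]);I=s["image"]
print(st["time_s"],"joints",st["joints"].round(2),"pos",st["ee_pos"].round(1));print(T[:3,:3].round(3))
m=(I.max(2)<60)&(W[...,2]>185)&(W[...,2]<235)&(np.hypot(W[...,0]-504,W[...,1]-317)<80)
k,l,ss,c=cv2.connectedComponentsWithStats(m.astype(np.uint8))
for j in range(1,k):
    if ss[j,4]<200: continue
    P=W[l==j];print(ss[j,4],c[j],cv2.minAreaRect(P[:,:2].astype(np.float32)),np.percentile(P[:,2],[2,50,98]))
d=np.array([504.7,316.6,200])-T[:3,3];print("delta in tool axes",(T[:3,:3].T@d).round(1))
E
python3 look.py w1
```

```text
4.1 joints [ 0.24  0.35 -0.86  1.72  0.28  1.2   0.07] pos [491.2 163.  445.2]
[[-0.002 -0.694  0.72 ]
 [-0.     0.72   0.694]
 [-1.     0.001 -0.001]]
2637 [407.59044369  73.76678043] ((503.2301025390625, 314.77459716796875), (17.722063064575195, 69.31332397460938), 44.57787322998047) [196.87308564 207.38849379 209.49110846]
delta in tool axes [245.2 101.  116.6]
```

{"method": "play_rows", "body": {"targets": [{"dp": [0,0.3,0.35],"turn": 0,"grip": 0},{"dp": [0,0.65,0.75],"turn": 0,"grip": 0},{"dp": [0,0.65,0.75],"turn": 0,"grip": 0},{"dp": [0,0.65,0.75],"turn": -0.004,"grip": 0}]}}

```text
time_s: 4.55
ee_pos: [498.5, 242.7, 445.0]
ee_rot: [-0.605, 1.487, 0.605]
ft_force: [-1.1, -0.3, 0.3]
width: 1.001
```

```bash
python3 look.py w2
```

```text
4.55 joints [ 0.07  0.42 -0.86  1.64  0.33  1.24 -0.08] pos [498.5 242.7 445. ]
[[-0.002 -0.699  0.715]
 [-0.     0.715  0.699]
 [-1.     0.001 -0.002]]
1826 [324.76834611 144.52135816] ((503.45513916015625, 315.9862060546875), (18.43937110900879, 67.66957092285156), 44.07062911987305) [200.21138473 207.57322226 209.33282366]
delta in tool axes [245.   48.3  56.4]
```

{"method": "play_rows", "body": {"targets": [{"dp": [0,0.3,0.34],"turn": 0,"grip": 0},{"dp": [0,0.61,0.685],"turn": 0,"grip": 0},{"dp": [0,0.61,0.685],"turn": 0,"grip": 0},{"dp": [0.1,0.61,0.685],"turn": 0,"grip": 0},{"dp": [0.1,0.61,0.685],"turn": 0,"grip": 0}]}}

```text
time_s: 5.1
ee_pos: [504.5, 312.6, 435.4]
ee_rot: [-0.605, 1.49, 0.601]
ft_force: [0.1, -0.7, -0.3]
width: 0.999
```

```bash
python3 look.py w3
```

```text
5.1 joints [-0.09  0.49 -0.83  1.56  0.38  1.27 -0.21] pos [504.5 312.6 435.4]
[[-0.003 -0.696  0.718]
 [-0.004  0.718  0.696]
 [-1.    -0.001 -0.005]]
1713 [258.70986573 201.02393462] ((502.9933776855469, 316.68048095703125), (16.75304412841797, 66.80459594726562), 44.849185943603516) [203.81974916 207.81652234 209.42317003]
delta in tool axes [235.4   2.9   4.1]
```

View pics/w3.png

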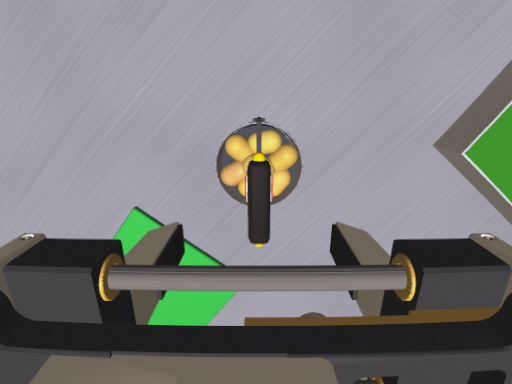

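The bar at (258,200) sits midway between the open fingers (about 182 and 332 across) and is aligned with them, so I'll descend and grip.

{"method": "play_rows", "body": {"targets": [{"dp": [0.3,0.04,0.028],"turn": 0,"grip": 0},{"dp": [0.6,0.04,0.028],"turn": 0,"grip": 0},{"dp": [0.8,0.04,0.028],"turn": 0,"grip": 0},{"dp": [0.95,0.04,0.028],"turn": 0,"grip": 0},{"dp": [0.95,0.04,0.028],"turn": 0,"grip": 0},{"dp": [0.95,0.04,0.028],"turn": 0,"grip": 0}], "newtons": 30}}

```text
time_s: 5.75
ee_pos: [504.0, 316.0, 360.5]
ee_rot: [-0.604, 1.489, 0.6]
ft_force: [0.7, 0.6, 0.7]
width: 1.0
```

{"method": "play_rows", "body": {"targets": [{"dp": [0,0,0],"turn": 0,"grip": 1},{"dp": [0,0,0],"turn": 0,"grip": 1},{"dp": [0,0,0],"turn": 0,"grip": 1},{"dp": [0,0,0],"turn": 0,"grip": 1},{"dp": [0,0,0],"turn": 0,"grip": 1},{"dp": [0,0,0],"turn": 0,"grip": 1},{"dp": [0,0,0],"turn": 0,"grip": 1},{"dp": [0,0,0],"turn": 0,"grip": 1}], "newtons": 30}}

```text
time_s: 6.55
ee_pos: [504.0, 316.0, 360.4]
ee_rot: [-0.604, 1.489, 0.6]
ft_force: [-0.7, 0.1, -0.3]
width: 0.352
```

{"method": "play_rows", "body": {"targets": [{"dp": [0,0,0],"turn": 0,"grip": 1},{"dp": [0,0,0],"turn": 0,"grip": 1},{"dp": [0,0,0],"turn": 0,"grip": 1},{"dp": [0,0,0],"turn": 0,"grip": 1},{"dp": [0,0,0],"turn": 0,"grip": 1},{"dp": [0,0,0],"turn": 0,"grip": 1}]}}

```text
time_s: 7.15
ee_pos: [503.9, 315.9, 360.4]
ee_rot: [-0.604, 1.489, 0.6]
ft_force: [-0.2, 0.3, 0.6]
width: 0.196
```

{"method": "play_rows", "body": {"targets": [{"dp": [-0.1,0,0],"turn": 0,"grip": 1},{"dp": [-0.2,0,0],"turn": 0,"grip": 1},{"dp": [-0.3,0,0],"turn": 0,"grip": 1},{"dp": [-0.4,0,0],"turn": 0,"grip": 1},{"dp": [-0.5,0,0],"turn": 0,"grip": 1},{"dp": [-0.6,0,0],"turn": 0,"grip": 1},{"dp": [-0.7,0,0],"turn": 0,"grip": 1},{"dp": [-0.85,0,0],"turn": 0,"grip": 1}]}}

```text
time_s: 7.95
ee_pos: [504.0, 316.0, 428.7]
ee_rot: [-0.604, 1.49, 0.6]
ft_force: [0.0, -0.5, -6.1]
width: 0.192
```

{"method": "play_rows", "body": {"targets": [{"dp": [0,0,0],"turn": 0,"grip": 1},{"dp": [0,0,0],"turn": 0,"grip": 1},{"dp": [0,0,0],"turn": 0,"grip": 1},{"dp": [0,0,0],"turn": 0,"grip": 1},{"dp": [0,0,0],"turn": 0,"grip": 1},{"dp": [0,0,0],"turn": 0,"grip": 1},{"dp": [0,0,0],"turn": 0,"grip": 1},{"dp": [0,0,0],"turn": 0,"grip": 1}]}}

```text
time_s: 8.75
ee_pos: [504.0, 316.0, 428.6]
ee_rot: [-0.604, 1.491, 0.6]
ft_force: [0.6, -0.1, -6.1]
width: 0.193
```

```bash
python3 - <<'E'
from h import *
st=state();print(st["ee_pos"],st["ft_force"],st["width"],st["joints"].round(2))
s=snapshot("scene");W=world(s);I=s["image"].astype(int)
tan=(I[...,2]>150)&(I[...,1]>90)&(I[...,0]<110)&(I[...,2]-I[...,0]>60)&(W[...,2]>50)&(W[...,2]<180)&(np.hypot(W[...,0]-504,W[...,1]-316)<60)
print(np.median(W[tan],0),"was 81.1")
cv2.imwrite("pics/lift.png",s["image"])
E
```

```text
[503.99953265 315.95826404 428.61442414] [ 0.59843659 -0.07471834 -6.05191246] 0.19265498771689332 [-0.09  0.5  -0.83  1.56  0.38  1.26 -0.22]
[518.84867781 321.85155425 123.55682861] was 81.1
```

View pics/lift.png

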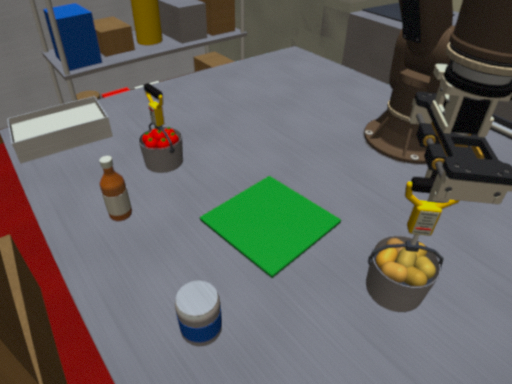

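The pail hangs upright at (405,275), about 42 mm up, with around 6 N on the wrist. I'll hold it there, then carry it across.

{"method": "play_rows", "body": {"targets": [{"dp": [0,0,0],"turn": 0,"grip": 1},{"dp": [0,0,0],"turn": 0,"grip": 1},{"dp": [0,0,0],"turn": 0,"grip": 1},{"dp": [0,0,0],"turn": 0,"grip": 1},{"dp": [0,0,0],"turn": 0,"grip": 1},{"dp": [0,0,0],"turn": 0,"grip": 1},{"dp": [0,0,0],"turn": 0,"grip": 1},{"dp": [0,0,0],"turn": 0,"grip": 1}]}}

```text
time_s: 9.6
ee_pos: [504.0, 316.0, 428.6]
ee_rot: [-0.604, 1.491, 0.6]
ft_force: [0.7, 0.2, -6.0]
width: 0.193
```

{"method": "play_rows", "body": {"targets": [{"dp": [0,0,0],"turn": 0,"grip": 1},{"dp": [0,0,0],"turn": 0,"grip": 1},{"dp": [0,0,0],"turn": 0,"grip": 1},{"dp": [0,0,0],"turn": 0,"grip": 1},{"dp": [0,0,0],"turn": 0,"grip": 1},{"dp": [0,0,0],"turn": 0,"grip": 1},{"dp": [0,0,0],"turn": 0,"grip": 1},{"dp": [0,0,0],"turn": 0,"grip": 1}]}}

```text
time_s: 10.4
ee_pos: [504.0, 315.9, 428.7]
ee_rot: [-0.604, 1.49, 0.6]
ft_force: [-0.3, -0.0, -5.5]
width: 0.19
```

{"method": "play_rows", "body": {"targets": [{"dp": [0,0,0],"turn": 0,"grip": 1},{"dp": [0,0,0],"turn": 0,"grip": 1},{"dp": [0,0,0],"turn": 0,"grip": 1},{"dp": [0,0,0],"turn": 0,"grip": 1},{"dp": [0,0,0],"turn": 0,"grip": 1},{"dp": [0,0,0],"turn": 0,"grip": 1},{"dp": [0,0,0],"turn": 0,"grip": 1},{"dp": [0,0,0],"turn": 0,"grip": 1}]}}

```text
time_s: 11.2
ee_pos: [504.0, 316.0, 428.7]
ee_rot: [-0.604, 1.49, 0.6]
ft_force: [-0.8, 0.4, -6.6]
width: 0.194
```

{"method": "play_rows", "body": {"targets": [{"dp": [0,-0.05,-0.04],"turn": 0,"grip": 1},{"dp": [0,-0.13,-0.1],"turn": 0,"grip": 1},{"dp": [0,-0.23,-0.17],"turn": 0,"grip": 1},{"dp": [0,-0.33,-0.25],"turn": 0,"grip": 1},{"dp": [0,-0.43,-0.32],"turn": 0,"grip": 1},{"dp": [0,-0.53,-0.4],"turn": 0,"grip": 1},{"dp": [0,-0.63,-0.47],"turn": 0,"grip": 1},{"dp": [0,-0.73,-0.545],"turn": 0,"grip": 1}]}}

```text
time_s: 12.0
ee_pos: [513.5, 242.7, 429.0]
ee_rot: [-0.604, 1.49, 0.6]
ft_force: [-0.3, 0.5, -6.3]
width: 0.191
```

{"method": "play_rows", "body": {"targets": [{"dp": [0,-0.1,-0.07],"turn": 0,"grip": 1},{"dp": [0,-0.2,-0.15],"turn": 0,"grip": 1},{"dp": [0,-0.3,-0.22],"turn": 0,"grip": 1},{"dp": [0,-0.4,-0.3],"turn": 0,"grip": 1},{"dp": [0,-0.5,-0.37],"turn": 0,"grip": 1},{"dp": [0,-0.6,-0.45],"turn": 0,"grip": 1},{"dp": [0,-0.7,-0.52],"turn": 0,"grip": 1},{"dp": [0,-0.8,-0.6],"turn": 0,"grip": 1}]}}

```text
time_s: 12.8
ee_pos: [523.7, 162.6, 429.3]
ee_rot: [-0.604, 1.49, 0.6]
ft_force: [0.1, -0.4, -6.0]
width: 0.195
```

```bash
cat > to.py <<'E'
from h import *
st=state();T=tool(st);print(st["time_s"],st["ee_pos"].round(1),st["joints"].round(2),st["ft_force"].round(1))
print("dp to board centre",(T[:3,:3].T@(np.array([541.5,26.5,T[2,3]])-T[:3,3])/80).round(3), "x axis",T[:3,0].round(3))
E
python3 to.py
```

```text
12.8 [523.7 162.6 429.3] [ 0.21  0.42 -0.85  1.67  0.33  1.21  0.06] [ 0.1 -0.4 -6. ]
dp to board centre [ 0.006 -1.377 -1.024] x axis [-0.003 -0.004 -1.   ]
```

{"method": "play_rows", "body": {"targets": [{"dp": [0,-0.1,-0.07],"turn": 0,"grip": 1},{"dp": [0,-0.2,-0.15],"turn": 0,"grip": 1},{"dp": [0,-0.3,-0.22],"turn": 0,"grip": 1},{"dp": [0,-0.4,-0.3],"turn": 0,"grip": 1},{"dp": [0,-0.5,-0.37],"turn": 0,"grip": 1},{"dp": [0,-0.6,-0.45],"turn": 0,"grip": 1},{"dp": [0,-0.7,-0.52],"turn": 0,"grip": 1},{"dp": [0,-0.8,-0.6],"turn": 0,"grip": 1}]}}

```text
time_s: 13.6
ee_pos: [533.9, 82.5, 429.6]
ee_rot: [-0.604, 1.49, 0.6]
ft_force: [0.2, 0.6, -6.1]
width: 0.194
```

{"method": "play_rows", "body": {"targets": [{"dp": [0,-0.1,-0.07],"turn": 0,"grip": 1},{"dp": [0,-0.2,-0.15],"turn": 0,"grip": 1},{"dp": [0,-0.3,-0.22],"turn": 0,"grip": 1},{"dp": [0,-0.4,-0.3],"turn": 0,"grip": 1},{"dp": [0,-0.48,-0.36],"turn": 0,"grip": 1},{"dp": [0,-0.55,-0.41],"turn": 0,"grip": 1},{"dp": [0,-0.58,-0.43],"turn": 0,"grip": 1},{"dp": [0,-0.58,-0.43],"turn": 0,"grip": 1}]}}

```text
time_s: 14.4
ee_pos: [541.5, 24.9, 429.8]
ee_rot: [-0.604, 1.49, 0.6]
ft_force: [-0.6, 0.0, -6.1]
width: 0.193
```

{"method": "play_rows", "body": {"targets": [{"dp": [0,0,0],"turn": 0,"grip": 1},{"dp": [0,0,0],"turn": 0,"grip": 1},{"dp": [0,0,0],"turn": 0,"grip": 1},{"dp": [0,0,0],"turn": 0,"grip": 1},{"dp": [0,0,0],"turn": 0,"grip": 1},{"dp": [0,0,0],"turn": 0,"grip": 1}]}}

```text
time_s: 15.0
ee_pos: [541.5, 24.9, 429.8]
ee_rot: [-0.604, 1.49, 0.6]
ft_force: [0.2, -0.1, -6.3]
width: 0.192
```

```bash
python3 to.py; python3 - <<'E'
from h import *
cv2.imwrite("pics/over.png",np.hstack([snapshot(n)["image"][:, 100:490] for n in("scene","side")]))
E
```

```text
15.0 [541.5  24.9 429.8] [ 0.46  0.4  -0.83  1.69  0.32  1.2   0.32] [ 0.2 -0.1 -6.3]
dp to board centre [-0.     0.014  0.014] x axis [-0.003 -0.004 -1.   ]
```

View pics/over.png

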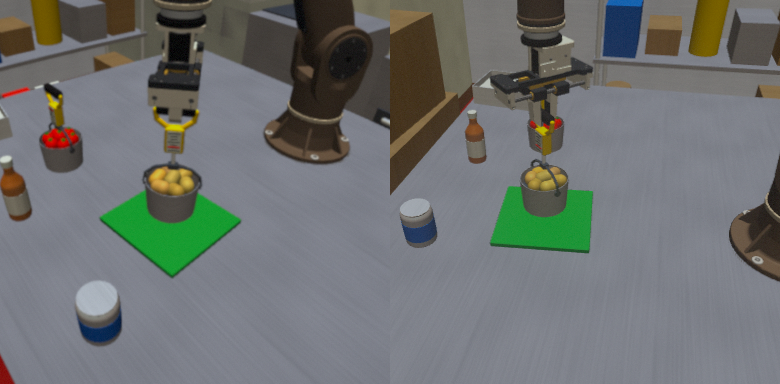

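The pail hangs upright over the board, at (172,190) in the left half and (545,188) in the right. I'll lower it slowly.

{"method": "play_rows", "body": {"targets": [{"dp": [0.07,0.01,0.01],"turn": 0,"grip": 1},{"dp": [0.13,0.01,0.01],"turn": 0,"grip": 1},{"dp": [0.18,0.01,0.01],"turn": 0,"grip": 1},{"dp": [0.23,0.01,0.01],"turn": 0,"grip": 1},{"dp": [0.27,0.01,0.01],"turn": 0,"grip": 1},{"dp": [0.31,0.01,0.01],"turn": 0,"grip": 1},{"dp": [0.35,0.01,0.01],"turn": 0,"grip": 1},{"dp": [0.38,0.01,0.01],"turn": 0,"grip": 1}]}}

```text
time_s: 15.9
ee_pos: [541.5, 25.8, 399.1]
ee_rot: [-0.604, 1.49, 0.6]
ft_force: [-0.0, -0.4, -6.7]
width: 0.193
```

{"method": "play_rows", "body": {"targets": [{"dp": [0.05,0,0],"turn": 0,"grip": 1},{"dp": [0.1,0,0],"turn": 0,"grip": 1},{"dp": [0.15,0,0],"turn": 0,"grip": 1},{"dp": [0.2,0,0],"turn": 0,"grip": 1},{"dp": [0.25,0,0],"turn": 0,"grip": 1},{"dp": [0.29,0,0],"turn": 0,"grip": 1},{"dp": [0.31,0,0],"turn": 0,"grip": 1},{"dp": [0.31,0,0],"turn": 0,"grip": 1}]}}

```text
time_s: 16.7
ee_pos: [541.4, 25.7, 374.2]
ee_rot: [-0.604, 1.49, 0.6]
ft_force: [-0.8, -0.4, -1.6]
width: 0.193
```

{"method": "play_rows", "body": {"targets": [{"dp": [0,0,0],"turn": 0,"grip": 1},{"dp": [0,0,0],"turn": 0,"grip": 1},{"dp": [0,0,0],"turn": 0,"grip": 1},{"dp": [0,0,0],"turn": 0,"grip": 1},{"dp": [0,0,0],"turn": 0,"grip": 1}]}}

```text
time_s: 17.2
ee_pos: [541.4, 25.8, 374.3]
ee_rot: [-0.604, 1.49, 0.6]
ft_force: [-0.4, -0.5, -1.2]
width: 0.192
```

```bash
python3 to.py; python3 - <<'E'
from h import *
cv2.imwrite("pics/down.png",np.hstack([snapshot(n)["image"][:, 100:490] for n in("scene","side")]))
E
```

```text
17.2 [541.4  25.8 374.3] [ 0.44  0.45 -0.8   1.77  0.37  1.08  0.28] [-0.4 -0.5 -1.2]
dp to board centre [-0.     0.006  0.007] x axis [-0.003 -0.004 -1.   ]
```

View pics/down.png

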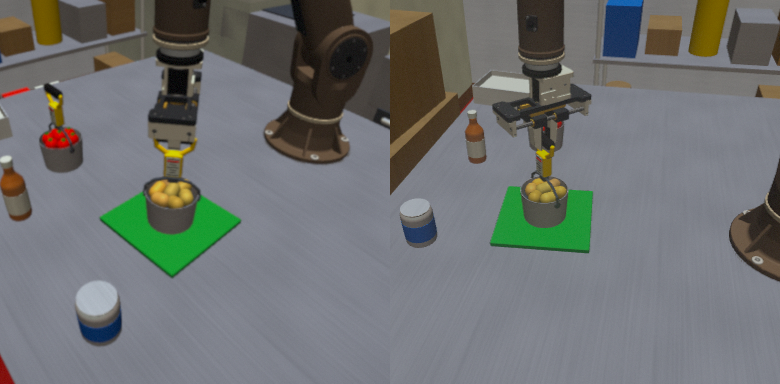

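The pail stands on the middle of the board in both views. I'll ease down 1.5 mm more, open, and retreat straight up.

{"method": "play_rows", "body": {"targets": [{"dp": [0.02,0,0],"turn": 0,"grip": 1},{"dp": [0.02,0,0],"turn": 0,"grip": 1},{"dp": [0.02,0,0],"turn": 0,"grip": 1},{"dp": [0.02,0,0],"turn": 0,"grip": 1}]}}

```text
time_s: 17.7
ee_pos: [541.4, 25.7, 372.7]
ee_rot: [-0.604, 1.49, 0.6]
ft_force: [-0.8, -0.5, -1.4]
width: 0.193
```

{"method": "play_rows", "body": {"targets": [{"dp": [0,0,0],"turn": 0,"grip": 0},{"dp": [0,0,0],"turn": 0,"grip": 0},{"dp": [0,0,0],"turn": 0,"grip": 0},{"dp": [0,0,0],"turn": 0,"grip": 0},{"dp": [0,0,0],"turn": 0,"grip": 0},{"dp": [0,0,0],"turn": 0,"grip": 0},{"dp": [0,0,0],"turn": 0,"grip": 0},{"dp": [0,0,0],"turn": 0,"grip": 0}]}}

```text
time_s: 18.5
ee_pos: [541.4, 25.7, 372.7]
ee_rot: [-0.604, 1.49, 0.6]
ft_force: [0.3, 0.5, 0.5]
width: 0.842
```

{"method": "play_rows", "body": {"targets": [{"dp": [-0.15,0,0],"turn": 0,"grip": 0},{"dp": [-0.3,0,0],"turn": 0,"grip": 0},{"dp": [-0.5,0,0],"turn": 0,"grip": 0},{"dp": [-0.7,0,0],"turn": 0,"grip": 0},{"dp": [-0.95,0,0],"turn": 0,"grip": 0},{"dp": [-0.95,0,0],"turn": 0,"grip": 0},{"dp": [-0.95,0,0],"turn": 0,"grip": 0}]}}

```text
time_s: 19.2
ee_pos: [541.7, 26.2, 449.6]
ee_rot: [-0.604, 1.489, 0.599]
ft_force: [-0.4, 0.3, -0.6]
width: 1.0
```

```bash
python3 to.py; python3 - <<'E'
from h import *
ims=[]
for n in("scene","side"):
    s=snapshot(n);W=world(s);I=s["image"];ims.append(I[:,100:490])
    d=np.hypot(W[...,0]-541.5,W[...,1]-26.5)
    bl=(I.max(2)<60)&(W[...,2]>195)&(W[...,2]<245)&(d<60)
    print(n,"bar",bl.sum(),cv2.minAreaRect(W[bl][:,:2].astype(np.float32)),np.percentile(W[bl][:,2],98))
    J=I.astype(int);gr=(abs(J[...,2]-J[...,0])<30)&(W[...,2]>78)&(W[...,2]<96)&(d<85)
    print("rim",cv2.minEnclosingCircle(W[gr][:,:2].astype(np.float32)))
    bl=(I.max(2)<60)&(W[...,2]>190)&(W[...,2]<230)&(np.hypot(W[...,0]-620,W[...,1]+315)<60)
    if bl.sum(): print("tomato bar",cv2.minAreaRect(W[bl][:,:2].astype(np.float32)))
cv2.imwrite("pics/end.png",np.hstack(ims))
E
```

```text
19.2 [541.7  26.2 449.6] [ 0.47  0.38 -0.83  1.66  0.3   1.23  0.34] [-0.4  0.3 -0.6]
dp to board centre [-0.     0.005  0.001] x axis [-0.002 -0.004 -1.   ]
scene bar 357 ((544.4725952148438, 28.503700256347656), (13.213034629821777, 65.9354476928711), 44.6312255859375) 222.5721308669777
rim ((542.5621337890625, 27.152873992919922), 58.74666213989258)
tomato bar ((622.7825317382812, -314.75860595703125), (14.191617965698242, 62.691646575927734), 4.7040324211120605)
side bar 216 ((540.888671875, 27.771398544311523), (18.241886138916016, 68.70130920410156), 44.0933952331543) 221.74075807778752
rim ((542.2421264648438, 27.6143798828125), 58.75087356567383)
tomato bar ((617.818603515625, -312.1300354003906), (14.650060653686523, 66.09964752197266), 2.1282196044921875)
```

View pics/end.png

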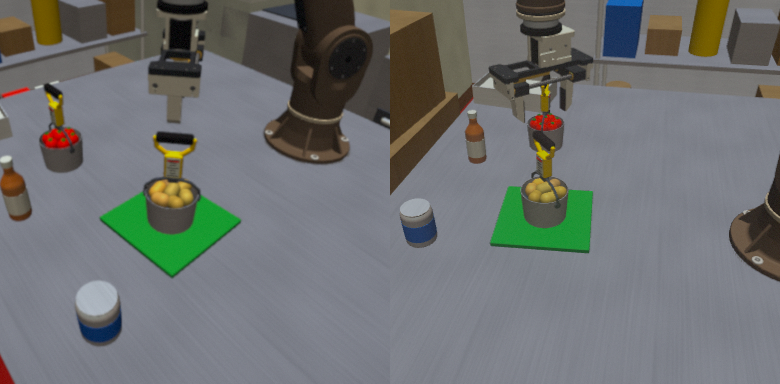

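The pail stands upright on the board with the bar free at (174,138). The scale is slack (bar top 222 mm = 210 + 12) and the gripper is well clear above, so I'll hand in.

```bash
python3 -c "
from rig import *
print(finish_job())"
```

```text
the job is handed in; nothing more can be done
None
```

I weighed the potato pail, set it down on the middle of the chopping board, let go, and handed the job in at about 19 s. No verdict was reported.

- **Weighing:** I pinched the grip bar from above and lifted straight up. The pail hung about 42 mm clear with roughly 6 N on the wrist, and I held it still for over 3 s.
- **Placing:** I carried it slowly to the board and lowered it until the spring was slack while still gripping. Then I opened the fingers and backed straight up.
- **Last checks:** The pail's rim is within about 2 mm of the board's centre. The bar top at 222 mm matches a slack scale on the 12 mm board. The fingers are about 50 mm above the bar.
- **Tomato pail:** It is where it was, to within about 5 mm of measurement scatter.
- **One small disagreement:** The wrist still read 1.2 to 1.4 N just before I let go. The force went to zero on opening and the bar height agreed with slack, so I read it as the weight of the scale's grip.

No check failed.

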